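# Set the telescoping loupe arm over the movement

### The job

Bring the loupe over the watch movement. First press the arm's spring snap button down flush onto the outer tube and slide the inner tube out (to the left) to the very next hole, where the button must pop up again; only then crank the handwheel until the carriage's pointer stands level with the rider's fin on the scale. Leave the movement and the other things on the bench where they are.

Things in the scene. Friction and masses are not known exactly. Their poses are not given: they have to be found in the camera images.
- stand: Loupe stand fixed to the bench: dark steel bed 72 mm wide (x), 205 mm long (y, from -125 to +80 mm), 14 mm thick. Origin on the bench under the carriage's start; x away from the robot, y (left) is the way the tube slides out. On it from right to left: grey gearbox with a level handwheel on top, aluminium carriage 44 x 56 mm bearing the tubes, loupe overhanging at the left.
- tube_end (a point): Middle of the left end of the fixed square steel outer tube on the carriage: 26 mm wide, 118 mm long along stand y, 56 to 80 mm above the bench (this point 68). Its top wall has four square 14 mm holes 25 mm apart, joined by a narrow slot. A dark inner tube slides in it and carries the loupe.
- pad_top (a point): Centre of the upper face of the snap button's black thumb pad on the tube: 24 mm wide (x), 30 mm long (y), 91 mm above the bench when up. A thumb stop at its left (+y) end, 5 mm thick, rises 12 mm above the pad, near face 15 mm to the +y side of this point: push it left. The pad moves with the inner tube. A fingertip may hang over the tube at the pad's right end.
- snap_button (a joint): How far the button is pressed, m: 0 fully up, snapped in a hole; 0.0065 the stop, pad flush on the tube. Spring 3.6 N at first, 7.5 N at the stop. Up, its shoulder locks the inner tube in the hole (1 mm play); beyond 0.0035 it passes under the wall and the tube is free. Let go between holes it stays down (about 0.0035) and pops up in the next hole it reaches.
- inner_tube (a joint): How far the inner tube is slid out (to stand +y), m. It starts at 0 in the second hole from the right; the next hole is at 0.025, the last at 0.050, the one behind at -0.025. Friction about 2 N.
- handwheel (a joint): Angle of the handwheel, rad, growing clockwise seen from above; 0 at the start. A lead screw of 8 mm per turn: clockwise moves the carriage (with the tube, button and loupe) to the left (stand +y). It stays where it is left. About 2 N at the crank knob.
- wheel_axis (a point): Point on the handwheel's vertical axis, 48 mm above the bench, at the upper face of the wheel (64 mm diameter disc).
- knob_mid (a point): Middle of the black upright crank knob on the handwheel, 24 mm from the wheel's axis: 14 mm diameter, from 49 to 79 mm above the bench, this point 66 mm above it. It spins freely on its pin, so a gripper that holds it need not turn while it goes round.
- pointer (a point): Tip of the thin steel pointer on the carriage's front (robot) side, just above the scale on the bed, 16 mm above the bench.
- rider: Steel index clip 12 mm long astride the bed's front edge, 20 mm tall, with a thin black upright fin across it, which is the mark; it stands 7 to 15 mm to the left of the pointer at the start. Origin on the bench under the fin; axes as the stand's. The pointer is at the mark when its y in the rider's frame is 0.
- loupe_axis (a point): Centre of the lower rim of the black loupe (31 mm tall, 41 mm wide over its clamp) at the left end of the inner tube, 52 mm above the bench.
- movement_holder: Red watch movement holder, 37 x 61 x 8 mm, loose on the bench; origin at the centre of its underside. The loupe will be over its centre when the job is done.
- bottle_oil: Small oil bottle, bystander, 20 mm diameter, 67 mm tall, origin at the centre of its underside. It, the pot and the jar stand close round the stand and may swap places.
- pot_green: Green pot, bystander, 33 mm diameter, 29 mm tall, origin at the centre of its underside.
- jar_green: Jar with green lid, bystander, 27 mm diameter, 35 mm tall, origin at the centre of its underside.
- tweezers: Steel tweezers lying close behind the stand, bystander, 12 x 125 x 10 mm, origin at the centre of the underside.
- screwdriver: Small screwdriver lying in front of the stand, bystander, 10 x 104 x 10 mm, origin at the centre of the underside.
There are look-alikes about, which are no part of the job. Of the things that look like the movement_holder, the smaller one is meant.

How it is judged (in metres and radians):
On the way, in this order (a step that is already met when the one before it is completed fails the run):
1. the snap button is pressed flush (value of joint snap_button above 0.005 m), for 0.05 s.
2. the inner tube is in the next hole and the button has popped up (value of joint inner_tube between 0.0225 and 0.0275 m and value of joint snap_button below 0.0015 m), for 0.2 s.
3. the pointer is at the rider's fin (y of pointer in the frame of rider between -0.002 and 0.002 m), for 0.2 s.
At the end, for the whole second after the job is handed in: The inner tube is slid out to the next hole (25 mm, within 2.5 mm) with the button fully up (pressed less than 1.5 mm), the pointer is within 2 mm of the rider's fin, and the loupe's axis is within 6 mm of the movement holder's centre (all of step 2 and all of step 3 and horizontal distance between loupe_axis and movement_holder below 0.006 m); the robot touches nothing.
It fails at once if the movement holder is shifted by more than 5 mm (distance of movement_holder from where it was at the start of the episode above 0.005 m).
It fails at once if a bystander is shifted by more than 15 mm or tipped (distance of any of bottle_oil, pot_green, jar_green, tweezers, screwdriver from where it was at the start of the episode above 0.015 m or angle between any of bottle_oil, pot_green, jar_green's own z axis and vertical above 0.5 rad).
It also fails if it takes over 64 s, if anything falls off the work surface, if the arm or the gripper's body presses on something with over 40 N, if the wrist force passes 120 N, or if a joint passes its speed limit or range.

### The arm

A 6-joint arm with a two-finger parallel gripper is mounted at the origin on a cart in front of the work surface, level with it; the furniture and walls round the work are solid. World frame = base frame: x ahead of the robot, y to its left, z up, the work surface at z = 0. Lengths are in mm, angles in rad, forces in N, time in s.
With the tool pointing down it reaches from about 350 to 975 mm from the base axis. Payload 4.9 kg.
Tool frame: the origin (TCP) lies at the very end of the fingers, on their centre line; the grasp point (between the pads) lies 19 mm behind it; z points along the fingers, y is the line along which they close (so a half turn about z gives the same grasp; the last joint's range is limited). The gripper opens to 85 mm and grips with 20 to 120 N. Pads are 22 mm wide; open, the fingers measure 114 mm over their backs; the gripper's body (76 mm by 85 mm) begins 54 mm behind the grasp point. The pads swing forward as they close: fully open they stand 13 mm farther back than shut.
Start: joints at [1.173, 0.053, 1.613, -0, 1.476, -0.119], TCP at [171.991, 600.85, 231.304] pointing down, gripper open.
Joint ranges: [-3.01, 3.01], [-1.01, 2.22], [0.06, 2.58], [-1.02, 4.17], [0.09, 2.62], [-3.14, 3.14]. Speed limits (rad/s): [2.57, 2.57, 3.14, 3.14, 3.14, 3.14].

### API

Orientations are given as a rotation vector (axis times angle).
In Python, from station import ctrl, optics gives the robot as it stands.
- The arm moves only by the tool play_rows, never from a script. Its argument "series" is a list of rows, each a list of 7 numbers: the opening, from -1 (shut) to 1 (fully open), then the shift along the tool's x, y, z in m, then the turn, a rotation vector about the tool's x, y, z in degrees. A call has 1 to 20 rows; each row shifts and turns the commanded pose from where the row before left it, along the tool's axes as they then stand; what a row does not reach is not made up. A row lasts 1/12 s, in which the tool goes at most 41.7 mm and 7.16 degrees, less where a joint would pass 70% of its speed; a pose out of reach is approached as far as the arm can. A call is refused whole if a number of a shift passes 0.0417 or a number of a turn 7.16, either way. A call with a gripper value outside its range is refused whole. The fingers move at their own pace and stop on an object; "squeeze" is the grip in N (left out, the last holds). Time passes only in rows, so rows that do not move let the fingers close. It gives the time, the measured TCP pose, the force, the opening and the grip force at its end, in the units of the state.
- ctrl.get_obs(): the state, without advancing time (a new reading comes with each control period).
- optics.grab_frame(name): name is "scene" or "top" or "wrist"; returns a dict with "color" (384x512x3 uint8, red, green, blue), "intrinsics" (3x3 intrinsics, pixels), "origin" and "rotation" of the camera in the world. Camera axes: x right, y up, looking along -z (the intrinsics and any distortion apply to the point x, -y, -z); pixel columns grow to the right and rows downward; lengths in mm; the calibration is good to about 2 mm. A picture is of the moment at which its call begins. There is no depth.
- ctrl.hand_in(): hands the job in; it is judged then, once.
The state is a dict: "clock": time; "joint_pos": joint angles; "joint_velocities": joint speeds; "joint_torque": joint torques, N m; "position": TCP position; "tcp_rot": TCP orientation; "contact_force": force on the tool from outside, world axes, zero at the start; "ft_torque": the same for the moment, N m; "opening": finger opening in mm; "finger_force": force on a finger pad.
Only numpy, scipy, OpenCV 4.12 (cv2) and the standard library are available. Lean on these libraries where they do the work, as an engineer would, in place of code of your own. Each camera call takes 0.05 s, during which the arm holds its last target. There are 200 camera calls.

## Working session

There is one attempt and no reset: what is moved stays moved. The work goes in short steps, Python scripts to look and compute and a tool call to move; the robot and the scene stay as the last step left them, time stands still between calls to the robot, and variables do not carry over. Pictures are saved under pics/ and viewed, at most 10 in all, crops included, and the job is handed in when it is done.

Besides the shell and the picture viewer there is one more tool, called after ">>>" as a command line: name --pt "numbers of a row" for each row, then --argument value for the rest. play_rows: Moves the arm, as the interface text tells. Its arguments: {"type":"object","properties":{"series":{"type":"array","items":{"type":"array","items":{"type":"number"}}},"squeeze":{"type":"number"}},"required":["series"]}

```bash
ls; mkdir -p pics; cat > h.py <<'E'
import numpy as np, cv2
from station import ctrl, optics
def shot(n,f,s=1.5):
    d=optics.grab_frame(n); np.savez('pics/'+f,**{k:np.array(d[k]) for k in('color','intrinsics','origin','rotation')})
    cv2.imwrite('pics/'+f+'.png',cv2.resize(d['color'][:,:,::-1],None,fx=s,fy=s)); return d
def load(f): return dict(np.load('pics/'+f+'.npz'))
def ray(d,u,v):
    K=np.array(d['intrinsics']);p=np.linalg.solve(K,[u,v,1.]);return np.array(d['rotation'])@[p[0],-p[1],-p[2]]
def onz(d,u,v,z):
    r=ray(d,u,v);o=np.array(d['origin']);return o+r*(z-o[2])/r[2]
def proj(d,P):
    c=np.array(d['rotation']).T@(np.array(P)-np.array(d['origin']));q=np.array(d['intrinsics'])@[c[0],-c[1],-c[2]];return q[:2]/q[2]
E
python3 - <<'E'
from h import *
for n in('scene','top'):
    d=shot(n,n+'0'); print(n,d.keys(),d['intrinsics'],d['origin'],d['rotation'])
o=ctrl.get_obs(); print(o)
E
```

```text
pics
scene dict_keys(['color', 'intrinsics', 'origin', 'rotation']) [[444.02214264   0.         253.1799679 ]
 [  0.         444.02214264 201.7050961 ]
 [  0.           0.           1.        ]] [-180.75192231  543.46548353  551.61718382] [ 0.56779174 -1.18431707 -2.01463245]
top dict_keys(['color', 'intrinsics', 'origin', 'rotation']) [[393.63513706   0.         258.91209967]
 [  0.         393.63513706 192.26560026]
 [  0.           0.           1.        ]] [393.71067562  29.49230061 986.01618574] [ 0.05468499 -0.07434553 -1.60031224]
{'clock': 0.1, 'joint_pos': array([ 1.17298885e+00,  5.33225426e-02,  1.61413559e+00, -1.27767072e-05,
        1.47599732e+00, -1.19002826e-01]), 'joint_velocities': array([-6.53542355e-04, -4.33761954e-04, -1.79075671e-03, -3.77539066e-05,
        4.21458497e-04,  7.66397435e-04]), 'joint_torque': array([-9.84335088e-05, -3.94903028e+01, -3.71363497e+01, -1.49230427e-04,
        3.85073581e-03,  1.21732231e-05]), 'position': array([171.79265639, 600.34971685, 230.17890273]), 'tcp_rot': array([-4.36461759e-01, -3.11065653e+00,  2.83361863e-03]), 'contact_force': array([-0.19755875, -0.05028923,  0.85183794]), 'ft_torque': array([-0.00132223, -0.01100118, -0.04708957]), 'finger_force': 0.0, 'opening': 85.65186101178364}
```

```bash
python3 - <<'E'
s=open('h.py').read()
s=s.replace("np.array(d['rotation'])","Rm(d)").replace("def shot","from scipy.spatial.transform import Rotation as R\ndef Rm(d): return R.from_rotvec(np.array(d['rotation'])).as_matrix()\ndef shot",1)
open('h.py','w').write(s)
E
```

```text
(no output)
```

View pics/top0.png

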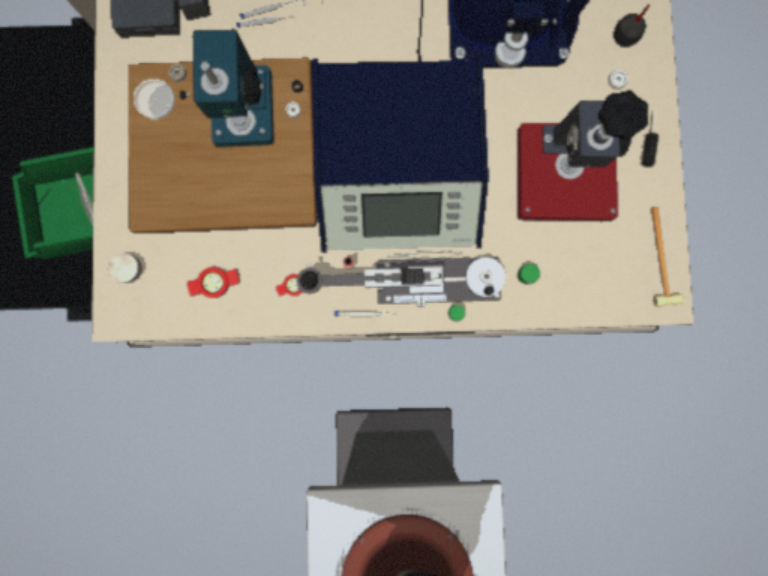

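View pics/scene0.png

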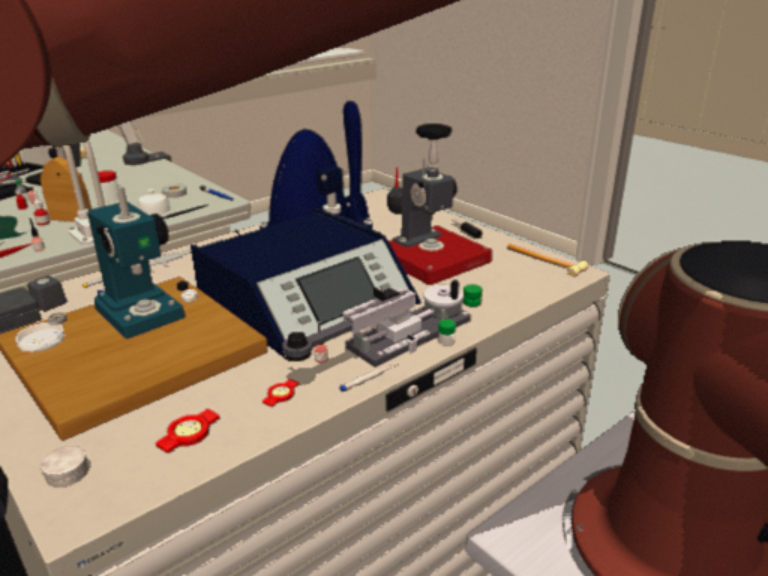

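```bash
python3 - <<'E'
from h import *
d=load('top0')
for n,u,v,z in [('wheel',486,277,48),('knob',489,290,79),('pad',412,275,91),('loupe',309,280,83),('loupe2',309,280,52),('mov',292,285,8),('bedR',500,281,14),('bedL',377,283,14),('jar',457,312,35),('pot',529,273,29),('bottle?',349,261,67),('boxfront',400,247,0),('boxtop',400,183,130),('edge',400,337,0)]:
    print(n,onz(d,u/1.5,v/1.5,z).round(0))
o=ctrl.get_obs(); print(R.from_rotvec(o['tcp_rot']).as_matrix().round(3))
s=load('scene0')
for n,u,v,z in [('wheel',443,297,48),('boxtopfrontL',265,283,130)]: print(n,onz(s,u/1.5,v/1.5,z).round(0))
# box top front corner triangulate
def tri(a,ua,va,b,ub,vb):
    r1=ray(a,ua,va);r2=ray(b,ub,vb);A=np.array([r1,-r2]).T;t=np.linalg.lstsq(A,np.array(b['origin'])-a['origin'],rcond=None)[0];return (a['origin']+t[0]*r1+b['origin']+t[1]*r2)/2
print('corner',tri(d,322/1.5,186/1.5,s,262/1.5,283/1.5),tri(d,323/1.5,247/1.5,s,282/1.5,350/1.5))
print('cornerR',tri(d,485/1.5,180/1.5,s,383/1.5,233/1.5))
E
```

```text
wheel [ 484. -140.   48.]
knob [ 461. -138.   79.]
pad [486. -19.  91.]
loupe [484. 138.  83.]
loupe2 [487. 142.  52.]
mov [484. 176.   8.]
bedR [ 480. -169.   14.]
bedL [483.  35.  14.]
jar [430. -93.  35.]
pot [ 490. -214.   29.]
bottle? [514.  77.  67.]
boxfront [544.  -6.   0.]
boxtop [619.  -4. 130.]
edge [393.  -1.   0.]
[[-0.961  0.275 -0.001]
 [ 0.275  0.961 -0.002]
 [ 0.    -0.002 -1.   ]]
wheel [ 474. -130.   48.]
boxtopfrontL [561. 137. 130.]
corner [624.24587448 110.92413803  97.74599119] [546.4455159  124.63216033  20.45427299]
cornerR [ 625.69516578 -134.18648171  109.2197442 ]
```

>>> play_rows --pt "1 -0.0258 -0.0281 -0.001 0 0 0" --pt "1 -0.0258 -0.0281 -0.001 0 0 0" --pt "1 -0.0258 -0.0281 -0.001 0 0 0" --pt "1 -0.0258 -0.0281 -0.001 0 0 0" --pt "1 -0.0258 -0.0281 -0.001 0 0 0" --pt "1 -0.0258 -0.0281 -0.001 0 0 0" --pt "1 -0.0258 -0.0281 -0.001 0 0 0" --pt "1 -0.0258 -0.0281 -0.001 0 0 0" --pt "1 -0.0258 -0.0281 -0.001 0 0 0" --pt "1 -0.0258 -0.0281 -0.001 0 0 0" --pt "1 -0.0258 -0.0281 -0.001 0 0 0" --pt "1 -0.0258 -0.0281 -0.001 0 0 0" --pt "1 -0.0258 -0.0281 -0.001 0 0 0" --pt "1 -0.0258 -0.0281 -0.001 0 0 0" --pt "1 -0.0258 -0.0281 -0.001 0 0 0" --pt "1 -0.0258 -0.0281 -0.001 0 0 0" --pt "1 -0.0258 -0.0281 -0.001 0 0 0" --pt "1 -0.0258 -0.0281 -0.001 0 0 0"

```text
clock: 1.6
position: [479.5, -15.2, 249.0]
tcp_rot: [-0.437, -3.111, -0.0]
contact_force: [0.8, 0.4, 0.3]
opening: 84.9
finger_force: 0.0
```

>>> play_rows --pt "-1 0 0 0 0 0 -5.3" --pt "-1 0 0 0 0 0 -5.3" --pt "-1 0 0 0 0 0 -5.3" --pt "-1 0 0 0 0 0 0" --pt "-1 0 0 0 0 0 0" --pt "-1 0 0 0 0 0 0"

```text
clock: 2.1
position: [479.1, -13.1, 249.0]
tcp_rot: [-0.005, -3.141, -0.0]
contact_force: [-0.5, 0.0, -0.0]
opening: 12.1
finger_force: 0.0
```

```bash
python3 - <<'E'
from h import *
d=shot('wrist','w1'); o=ctrl.get_obs(); print(o['position'],o['clock'],o['opening'],o['contact_force']);print(R.from_rotvec(o['tcp_rot']).as_matrix().round(3)); print(d['origin'],Rm(d).round(3))
E
```

```text
[479.11674144 -13.00202522 249.12925262] 2.15 4.561810869757533 [-0.4341905   0.75239213  0.47564222]
[[-1.     0.002 -0.   ]
 [ 0.002  1.     0.   ]
 [ 0.     0.    -1.   ]]
[401.01898646 -13.15000472 390.79629538] [[ 0.003 -0.954 -0.301]
 [ 1.     0.003  0.002]
 [-0.001 -0.301  0.954]]
```

View pics/w1.png

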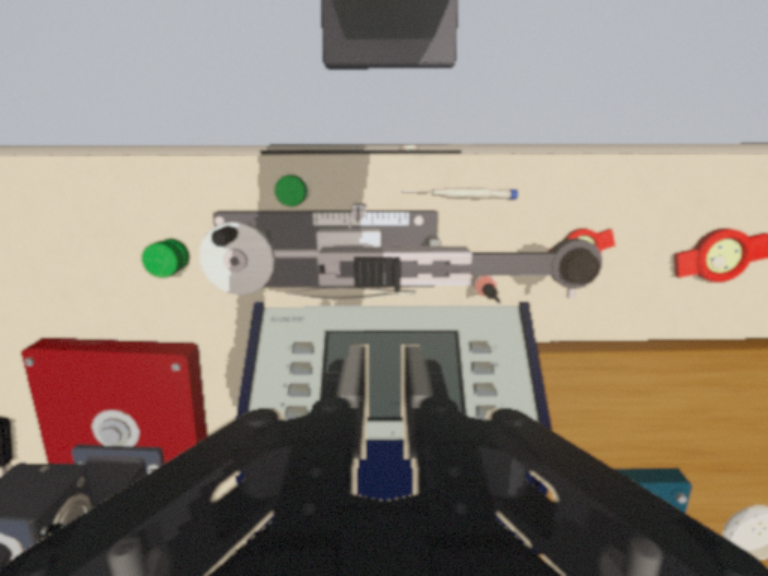

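```bash
python3 - <<'E'
from h import *
d=shot('wrist','w2'); c=d['color'][120:205,130:305]
cv2.imwrite('pics/c2.png',cv2.resize(c[:,:,::-1],None,fx=4.5,fy=4.5,interpolation=cv2.INTER_CUBIC))
E
```

```text
(no output)
```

View pics/c2.png

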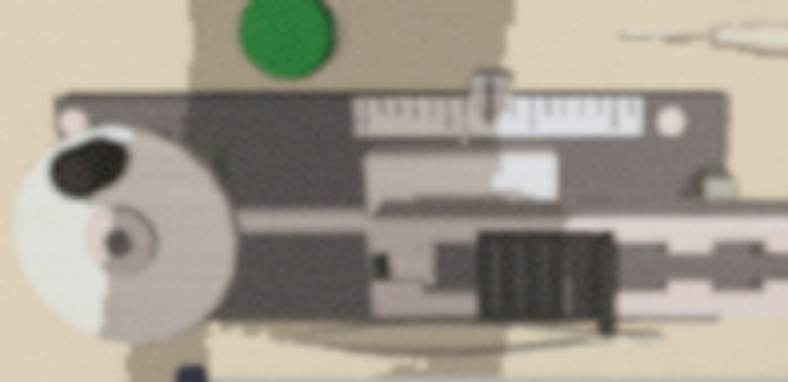

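```bash
python3 - <<'E'
from h import *
d=load('w2')
f=lambda n,x,y,z: print(n,onz(d,130+x/4.5,120+y/4.5,z).round(1))
f('bedTL',58,93,14);f('bedTR',725,93,14);f('bedBL',215,318,14)
f('padL',478,275,91);f('padstopR',606,275,91);f('stopnear',597,275,103);f('padtop',540,233,91);f('padbot',540,318,91)
f('wheel',125,235,48);f('knobc',90,168,64);f('knobtop',80,172,79)
f('point',464,138,16);f('fin',490,80,18);f('fin',490,110,20)
g=lambda n,u,v,z: print(n,onz(d,u/1.5,v/1.5,z).round(1))
g('loupetop',580,266,83);g('loupe',577,262,68);g('mov',582,240,8);g('tubeL',470,252,80);g('tubeL',470,274,80)
E
```

```text
bedTL [ 448.  -166.3   14. ]
bedTR [448.6  33.6  14. ]
bedBL [ 518.8 -125.5   14. ]
padL [483.7 -35.9  91. ]
padstopR [483.7  -4.   91. ]
stopnear [480.4  -6.6 103. ]
padtop [473.  -20.4  91. ]
padbot [494.9 -20.6  91. ]
wheel [ 483.5 -138.6   48. ]
knobc [ 461.5 -140.    64. ]
knobtop [ 459.7 -136.8   79. ]
point [461.5 -44.8  16. ]
fin [444.  -36.5  18. ]
fin [452.6 -36.5  20. ]
loupetop [481.8 136.   83. ]
loupe [482.5 140.5  68. ]
mov [476.5 170.8   8. ]
tubeL [471.4  52.   80. ]
tubeL [488.8  53.   80. ]
```

>>> play_rows --pt "-1 -0.0025 -0.0065 0.035 0 0 0" --pt "-1 -0.0025 -0.0065 0.035 0 0 0" --pt "-1 0 0 0.035 0 0 0" --pt "-1 0 0 0.025 0 0 0" --pt "-1 0 0 0.01 0 0 0" --pt "-1 0 0 0.005 0 0 0" --pt "-1 0 0 0 0 0 0" --pt "-1 0 0 0 0 0 0"

```text
clock: 2.87
position: [485.5, -26.4, 106.1]
tcp_rot: [0.002, 3.139, -0.001]
contact_force: [0.4, 0.2, -0.2]
opening: -0.0
finger_force: 0.0
```

```bash
python3 - <<'E'
from h import *
d=shot('scene','s2',1); c=d['color'][160:260,190:330]
cv2.imwrite('pics/s2c.png',cv2.resize(c[:,:,::-1],None,fx=5,fy=5,interpolation=cv2.INTER_CUBIC))
o=ctrl.get_obs();print(o['position'],o['contact_force'],o['opening'])
E
```

```text
[485.86137106 -26.46335908 106.63264355] [-0.03618318  0.5695484   0.48409203] -0.09962029451613291
```

View pics/s2c.png

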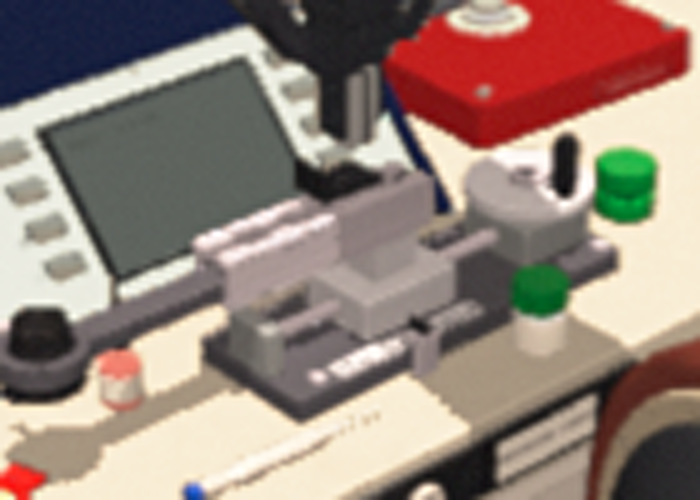

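>>> play_rows --pt "-1 0 0 0.005 0 0 0" --pt "-1 0 0 0.005 0 0 0" --pt "-1 0 0 0.004 0 0 0" --pt "-1 0 0 0 0 0 0" --pt "-1 0 0 0 0 0 0"

```text
clock: 3.33
position: [484.7, -26.3, 90.9]
tcp_rot: [0.002, 3.141, -0.0]
contact_force: [-0.5, 0.3, 4.1]
opening: 0.0
finger_force: 1.7
```

>>> play_rows --pt "-1 0 0 0.003 0 0 0" --pt "-1 0 0 0 0 0 0" --pt "-1 0 0 0 0 0 0"

```text
clock: 3.58
position: [484.7, -26.3, 87.9]
tcp_rot: [0.002, 3.141, -0.0]
contact_force: [-0.0, 1.0, 5.0]
opening: -0.1
finger_force: 2.6
```

>>> play_rows --pt "-1 0 0 0.002 0 0 0" --pt "-1 0 0 0 0 0 0" --pt "-1 0 0 0 0 0 0"

```text
clock: 3.83
position: [484.7, -26.3, 86.1]
tcp_rot: [0.002, 3.141, -0.0]
contact_force: [-1.0, 0.4, 7.0]
opening: -0.2
finger_force: 3.1
```

>>> play_rows --pt "-1 0 0 0.0015 0 0 0" --pt "-1 0 0 0 0 0 0" --pt "-1 0 0 0 0 0 0"

```text
clock: 4.08
position: [484.8, -26.3, 84.7]
tcp_rot: [0.002, 3.141, -0.0]
contact_force: [-1.1, -0.7, 7.2]
opening: -0.1
finger_force: 3.5
```

>>> play_rows --pt "-1 0 0.002 0 0 0 0" --pt "-1 0 0.002 0 0 0 0" --pt "-1 0 0.002 0 0 0 0" --pt "-1 0 0.002 0 0 0 0" --pt "-1 0 0.002 0 0 0 0" --pt "-1 0 0 0 0 0 0"

```text
clock: 4.58
position: [484.8, -16.5, 84.8]
tcp_rot: [0.002, 3.141, -0.002]
contact_force: [-1.0, -1.7, 8.4]
opening: 0.0
finger_force: 3.5
```

```bash
python3 - <<'E'
from h import *
d=shot('wrist','w3',1); c=d['color'];print(d['origin'])
cv2.imwrite('pics/w3c.png',cv2.resize(c[:,:,::-1],None,fx=1.5,fy=1.5,interpolation=cv2.INTER_CUBIC))
E
```

```text
[406.52966954 -16.60395126 226.47867355]
```

View pics/w3c.png

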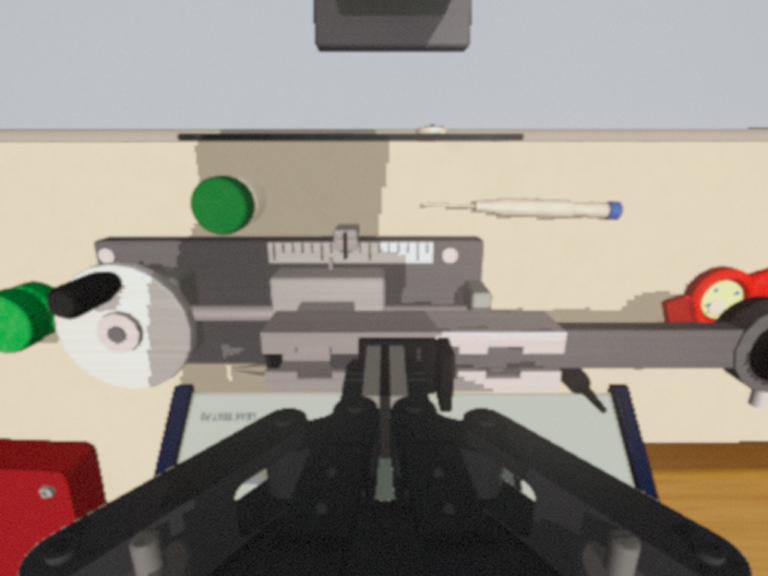

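```bash
python3 - <<'E'
from h import *
d=load('w3')
for n,u,v,z in [('stopnearTop',436,345,103),('stopfarTop',453,345,103),('padL',360,345,85),('fingL',352,400,100),('fingR',420,400,100),('loupe',765,338,83),('ptr',331,266,16),('fin',346,240,20),('knobtop',66,300,79),('knobbase',115,283,52),('wheel',122,330,48),('mov',722,298,8)]: print(n,onz(d,u/1.5,v/1.5,z).round(1))
E
```

```text
stopnearTop [465.5  -0.  103. ]
stopfarTop [465.5   5.5 103. ]
padL [474.1 -26.   85. ]
fingL [488.  -28.2 100. ]
fingR [488.1  -4.5 100. ]
loupe [472.3 126.2  83. ]
ptr [461.7 -44.9  16. ]
fin [447.2 -36.3  20. ]
knobtop [ 458.3 -136.8   79. ]
knobbase [ 459.9 -135.3   52. ]
wheel [ 484.1 -139.3   48. ]
mov [482.4 170.4   8. ]
```

>>> play_rows --pt "-1 0 0 -0.004 0 0 0" --pt "-1 0 0 -0.0035 0 0 0" --pt "-1 0 0.004 0 0 0 0" --pt "-1 0 0.003 0 0 0 0" --pt "-1 0 0.003 0 0 0 0" --pt "-1 0 0.002 0 0 0 0" --pt "-1 0 0 0 0 0 0" --pt "-1 0 0 0 0 0 0"

```text
clock: 5.3
position: [483.9, -4.4, 90.9]
tcp_rot: [-0.002, -3.141, 0.001]
contact_force: [-0.1, -4.6, -0.4]
opening: 0.3
finger_force: 1.8
```

>>> play_rows --pt "-1 0 0.001 0 0 0 0" --pt "-1 0 0.001 0 0 0 0" --pt "-1 0 0.001 0 0 0 0" --pt "-1 0 0.001 0 0 0 0" --pt "-1 0 0 0 0 0 0" --pt "-1 0 0 0 0 0 0"

```text
clock: 5.8
position: [483.9, -0.6, 90.8]
tcp_rot: [-0.002, -3.141, 0.001]
contact_force: [-1.3, -4.5, -0.5]
opening: 0.2
finger_force: 2.1
```

>>> play_rows --pt "-1 0 0.001 0 0 0 0" --pt "-1 0 0.001 0 0 0 0" --pt "-1 0 0 0 0 0 0" --pt "-1 0 0 0 0 0 0"

```text
clock: 6.13
position: [483.9, 1.4, 90.9]
tcp_rot: [-0.002, -3.141, 0.001]
contact_force: [0.4, -4.4, -1.4]
opening: -0.3
finger_force: 2.1
```

>>> play_rows --pt "-1 0 0.001 0 0 0 0" --pt "-1 0 0.001 0 0 0 0" --pt "-1 0 0 0 0 0 0" --pt "-1 0 0 0 0 0 0"

```text
clock: 6.47
position: [483.9, 3.5, 91.0]
tcp_rot: [-0.002, -3.141, 0.001]
contact_force: [-1.4, -5.5, -0.6]
opening: 0.1
finger_force: 2.1
```

>>> play_rows --pt "-1 0 0.001 0 0 0 0" --pt "-1 0 0 0 0 0 0" --pt "-1 0 0 0 0 0 0"

```text
clock: 6.72
position: [484.0, 4.8, 91.2]
tcp_rot: [-0.002, -3.141, -0.0]
contact_force: [-1.5, -4.5, -0.5]
opening: -0.2
finger_force: 2.0
```

>>> play_rows --pt "-1 0 0.001 0 0 0 0" --pt "-1 0 0 0 0 0 0" --pt "-1 0 0 0 0 0 0"

```text
clock: 6.97
position: [484.4, 6.2, 91.4]
tcp_rot: [0.002, 3.141, 0.002]
contact_force: [-0.7, -2.0, 0.0]
opening: 0.3
finger_force: 0.9
```

```bash
python3 - <<'E'
from h import *
d=shot('wrist','w4',1); c=d['color']
cv2.imwrite('pics/w4c.png',cv2.resize(c[130:290,140:400][:,:,::-1],None,fx=3,fy=3,interpolation=cv2.INTER_CUBIC))
o=ctrl.get_obs();print(o['position'],o['contact_force'])
E
```

```text
[484.43337512   6.1741844   91.40762106] [ 0.78410537 -1.64243063  0.56899849]
```

View pics/w4c.png

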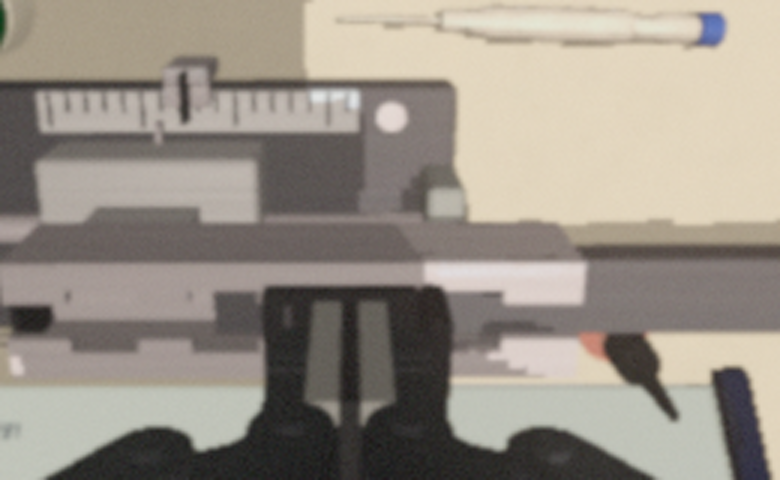

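```bash
python3 - <<'E'
from h import *
d=load('w4')
for z in (88,91): print(onz(d,140+264/3,130+290/3,z),onz(d,140+447/3,130+290/3,z+12))
E
```

```text
[473.3830578  -10.34167263  88.        ] [467.8929862   23.02412957 100.        ]
[471.99543983 -10.00684791  91.        ] [466.50400697  22.63716433 103.        ]
```

>>> play_rows --pt "-1 0 0.001 0 0 0 0" --pt "-1 0 0 0 0 0 0" --pt "-1 0 0 0 0 0 0"

```text
clock: 7.27
position: [484.4, 6.5, 91.4]
tcp_rot: [0.002, 3.141, -0.001]
contact_force: [0.2, -4.6, 0.2]
opening: 0.3
finger_force: 2.3
```

>>> play_rows --pt "-1 0 0.0008 0 0 0 0" --pt "-1 0 0 0 0 0 0" --pt "-1 0 0 0 0 0 0"

```text
clock: 7.52
position: [484.4, 6.7, 91.5]
tcp_rot: [0.002, 3.141, -0.003]
contact_force: [0.2, -7.2, 0.4]
opening: -0.0
finger_force: 3.3
```

>>> play_rows --pt "-1 0 -0.003 0 0 0 0" --pt "-1 0 -0.002 -0.005 0 0 0" --pt "-1 0 0 -0.02 0 0 0" --pt "-1 0 0 -0.025 0 0 0" --pt "0 0.006 -0.035 0 0 0 0" --pt "0 0.006 -0.035 0 0 0 0" --pt "0 0.006 -0.035 0 0 0 0" --pt "0 0.005 -0.034 0 0 0 0" --pt "0 0 0 0 0 0 0" --pt "0 0 0 0 0 0 0" --pt "0 0 0 0 0 0 0"

```text
clock: 8.43
position: [461.2, -135.8, 141.4]
tcp_rot: [0.003, 3.141, 0.002]
contact_force: [-0.2, 0.4, 0.7]
opening: 42.7
finger_force: 0.0
```

```bash
python3 - <<'E'
from h import *
d=shot('wrist','w5',1.5)
o=ctrl.get_obs();print(o['position'],o['contact_force'],o['opening'],d['origin'],R.from_rotvec(o['tcp_rot']).as_matrix().round(3))
for P in [(461,-138,79),(461,-138,66),(484,-139,48)]: print((proj(d,P)*1.5).round())
E
```

```text
[ 461.24863652 -135.34891478  141.295961  ] [ 1.00966335 -0.70039177 -0.37528981] 42.74496923384345 [ 383.04934845 -136.15202784  283.08944455] [[-1.     0.001  0.   ]
 [ 0.001  1.     0.001]
 [-0.     0.001 -1.   ]]
[381. 311.]
[381. 303.]
[380. 328.]
```

View pics/w5.png

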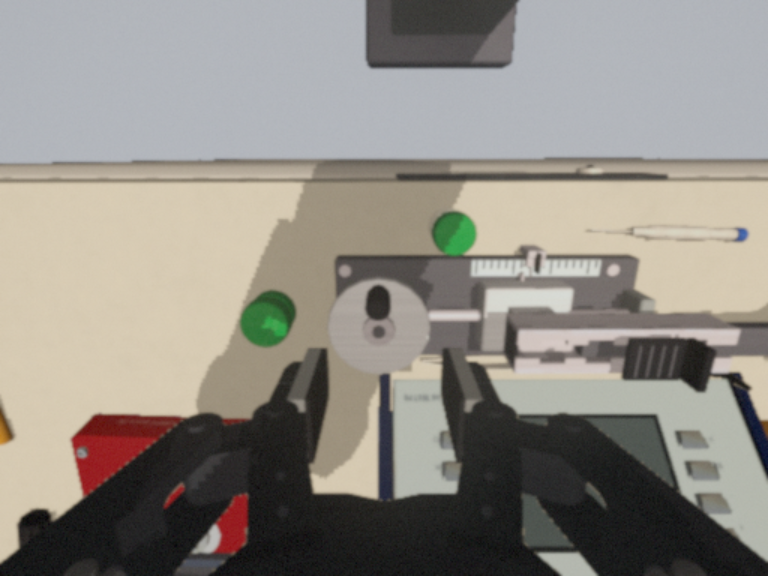

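>>> play_rows --pt "0 0 -0.0015 0.03 0 0 0" --pt "0 0 -0.0015 0.03 0 0 0" --pt "0 0 0 0.02 0 0 0" --pt "0 0 0 0.007 0 0 0" --pt "-1 0 0 0 0 0 0" --pt "-1 0 0 0 0 0 0" --pt "-1 0 0 0 0 0 0" --pt "-1 0 0 0 0 0 0" --pt "-1 0 0 0 0 0 0" --squeeze 30

```text
clock: 9.23
position: [462.1, -139.3, 55.6]
tcp_rot: [0.002, 3.139, -0.0]
contact_force: [0.5, 1.3, -0.1]
opening: 12.7
finger_force: 29.8
```

>>> play_rows --pt "-1 -0.0008 0.0062 0 0 0 0" --pt "-1 -0.0024 0.0058 0 0 0 0" --pt "-1 -0.0038 0.005 0 0 0 0" --pt "-1 -0.005 0.0038 0 0 0 0" --pt "-1 -0.0058 0.0024 0 0 0 0" --pt "-1 -0.0062 0.0008 0 0 0 0"

```text
clock: 9.73
position: [486.4, -115.4, 55.5]
tcp_rot: [0.001, 3.14, -0.002]
contact_force: [-2.9, -4.3, 6.3]
opening: 12.5
finger_force: 30.5
```

>>> play_rows --pt "-1 0 0 0 0 0 0" --pt "-1 0 0 0 0 0 0"

```text
clock: 9.9
position: [487.1, -115.5, 55.5]
tcp_rot: [0.001, 3.138, -0.001]
contact_force: [1.7, -0.9, 5.7]
opening: 12.9
finger_force: 30.5
```

Low forces; continue through three more quarters.

>>> play_rows --pt "-1 -0.0062 -0.0008 0 0 0 0" --pt "-1 -0.0058 -0.0024 0 0 0 0" --pt "-1 -0.005 -0.0038 0 0 0 0" --pt "-1 -0.0038 -0.005 0 0 0 0" --pt "-1 -0.0024 -0.0058 0 0 0 0" --pt "-1 -0.0008 -0.0062 0 0 0 0" --pt "-1 0 0 0 0 0 0"

```text
clock: 10.48
position: [510.2, -139.9, 55.5]
tcp_rot: [0.003, 3.14, 0.0]
contact_force: [-0.3, -0.8, 6.9]
opening: 13.0
finger_force: 30.6
```

>>> play_rows --pt "-1 0.0008 -0.0062 0 0 0 0" --pt "-1 0.0024 -0.0058 0 0 0 0" --pt "-1 0.0038 -0.005 0 0 0 0" --pt "-1 0.005 -0.0038 0 0 0 0" --pt "-1 0.0058 -0.0024 0 0 0 0" --pt "-1 0.0062 -0.0008 0 0 0 0" --pt "-1 0 0 0 0 0 0"

```text
clock: 11.07
position: [485.6, -163.5, 55.5]
tcp_rot: [0.003, 3.14, 0.0]
contact_force: [-0.8, -0.6, 7.6]
opening: 12.9
finger_force: 30.6
```

>>> play_rows --pt "-1 0.0062 0.0008 0 0 0 0" --pt "-1 0.0058 0.0024 0 0 0 0" --pt "-1 0.005 0.0038 0 0 0 0" --pt "-1 0.0038 0.005 0 0 0 0" --pt "-1 0.0024 0.0058 0 0 0 0" --pt "-1 0.0008 0.0062 0 0 0 0" --pt "-1 0 0 0 0 0 0"

```text
clock: 11.65
position: [462.1, -138.8, 55.5]
tcp_rot: [0.001, 3.139, -0.0]
contact_force: [1.5, 1.4, 6.1]
opening: 12.4
finger_force: 30.6
```

```bash
python3 - <<'E'
from h import *
d=shot('wrist','w6',1);c=d['color']
cv2.imwrite('pics/w6c.png',cv2.resize(c[130:290,250:512][:,:,::-1],None,fx=3,fy=3,interpolation=cv2.INTER_CUBIC))
for P in [(455,-36.4,14),(462,-45,16)]: print((proj(d,P)-[250,130])*3)
E
```

```text
[454.98625727 236.02274045]
[418.04875267 266.84108596]
```

View pics/w6c.png

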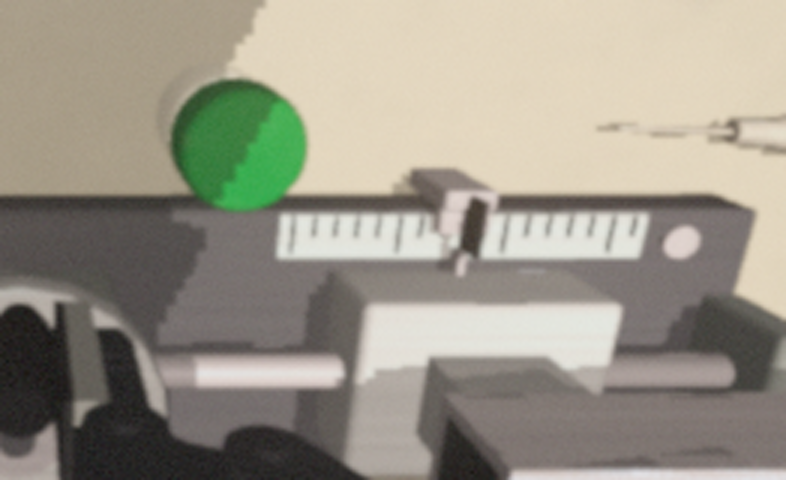

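```bash
python3 - <<'E'
from h import *
d=load('w6')
for n,x,y,z in [('ptr',461,268,16),('ptrtip',461,258,16),('fin top',482,197,20),('fintopback',483,228,20),('finbotback',468,257,14),('finbot',468,257,16)]: print(n,onz(d,250+x/3,130+y/3,z).round(1))
E
```

```text
ptr [462.3 -34.8  16. ]
ptrtip [459.8 -35.2  16. ]
fin top [443.3 -35.2  20. ]
fintopback [450.7 -33.7  20. ]
finbotback [460.3 -32.5  14. ]
finbot [459.5 -33.6  16. ]
```

>>> play_rows --pt "-1 -0.0008 0.0062 0 0 0 0" --pt "-1 -0.0024 0.0058 0 0 0 0" --pt "-1 0 0 0 0 0 0" --pt "-1 0 0 0 0 0 0" --pt "0 0 0 0 0 0 0" --pt "0 0 0 0 0 0 0" --pt "0 0 0 0 0 0 0" --pt "0 0 0 -0.02 0 0 0" --pt "0 0 0 -0.03 0 0 0" --pt "0 0 0 -0.035 0 0 0" --pt "0 0 0.031 0 0 0 0" --pt "0 0 0.03 0 0 0 0" --pt "0 0 0.03 0 0 0 0" --pt "0 0 0 0 0 0 0" --pt "0 0 0 0 0 0 0"

```text
clock: 12.95
position: [463.7, -35.3, 138.4]
tcp_rot: [0.002, -3.14, -0.0]
contact_force: [-0.1, -0.7, 0.3]
opening: 42.8
finger_force: 0.0
```

```bash
python3 - <<'E'
from h import *
d=shot('wrist','w7',1);c=d['color'];o=ctrl.get_obs();print(o['position'],o['clock'],d['origin'])
a=cv2.resize(c[:,:,::-1],None,fx=1,fy=1); u,v=proj(d,(460,-36,16)).round().astype(int);print(u,v)
b=cv2.resize(c[v-28:v+32,u-45:u+45][:,:,::-1],None,fx=6,fy=6,interpolation=cv2.INTER_CUBIC)
out=np.zeros((600,800,3),np.uint8); m=cv2.resize(a,(320,240)); out[360:,:][:240,:320]=m; out[:360,:540]=b
e=cv2.resize(c[200:300,330:512][:,:,::-1],None,fx=2.4,fy=2.4); out[360:600,330:330+437]=e
cv2.imwrite('pics/w7c.png',out)
E
```

```text
[463.84126258 -36.18449173 138.52965647] 13.0 [385.77774222 -35.7455222  280.26479063]
256 183
```

View pics/w7c.png

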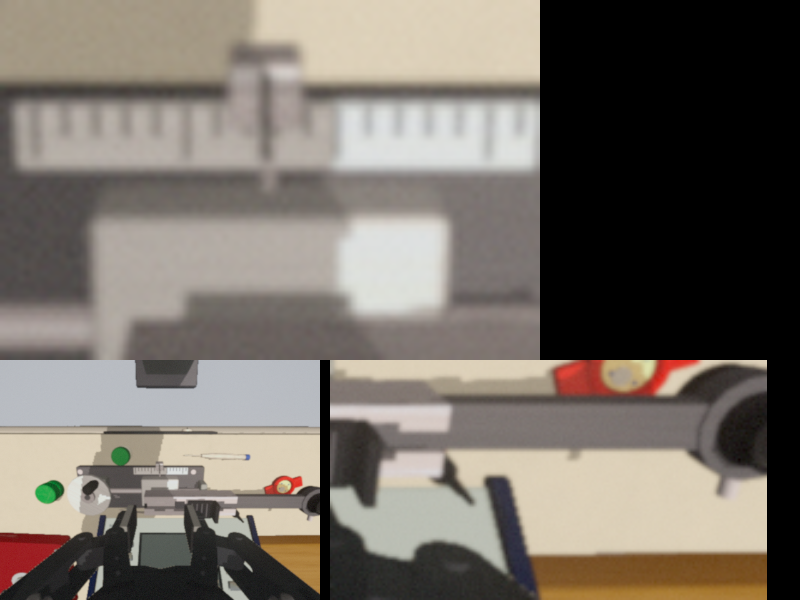

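>>> play_rows --pt "-1 -0.01 0.022 0 0 0 0" --pt "-1 -0.01 0.022 0 0 0 0" --pt "-1 0 0 0 0 0 0" --pt "-1 0 0 0 0 0 0" --pt "-1 0 0 0 0 0 0" --pt "-1 0 0 0.025 0 0 0" --pt "-1 0 0 0.015 0 0 0" --pt "-1 0 0 0.004 0 0 0" --pt "-1 0 0 0 0 0 0" --pt "-1 0 0 0 0 0 0"

```text
clock: 13.83
position: [484.5, 6.9, 95.7]
tcp_rot: [0.004, 3.142, -0.0]
contact_force: [-0.6, -0.0, 1.1]
opening: 0.5
finger_force: 0.0
```

>>> play_rows --pt "-1 0 0 0.001 0 0 0" --pt "-1 0 0 0 0 0 0"

```text
clock: 14.0
position: [485.3, 7.2, 95.5]
tcp_rot: [0.002, 3.14, -0.001]
contact_force: [-0.5, 0.7, -0.0]
opening: -0.3
finger_force: 0.0
```

>>> play_rows --pt "-1 0 0 0.001 0 0 0" --pt "-1 0 0 0 0 0 0"

```text
clock: 14.17
position: [484.8, 7.5, 93.8]
tcp_rot: [0.002, 3.141, -0.0]
contact_force: [-1.0, 0.6, -0.1]
opening: -0.0
finger_force: 0.0
```

>>> play_rows --pt "-1 0 0 0.002 0 0 0" --pt "-1 0 0 0 0 0 0" --pt "-1 0 0 0 0 0 0"

```text
clock: 14.42
position: [484.4, 7.6, 91.2]
tcp_rot: [-0.002, -3.141, -0.0]
contact_force: [1.7, -0.6, 0.3]
opening: -0.2
finger_force: 0.0
```

>>> play_rows --pt "-1 0 0 0.001 0 0 0" --pt "-1 0 0 0 0 0 0" --pt "-1 0 0 0 0 0 0"

```text
clock: 14.67
position: [484.6, 7.6, 90.7]
tcp_rot: [-0.002, -3.142, -0.0]
contact_force: [-1.6, -0.2, 3.4]
opening: 0.0
finger_force: 1.7
```

>>> play_rows --pt "-1 0 0 -0.005 0 0 0" --pt "-1 0 0 -0.03 0 0 0" --pt "-1 0 0 -0.04 0 0 0" --pt "-1 0 0 -0.04 0 0 0" --pt "-1 0 0 0 0 0 0" --pt "-1 0 0 0 0 0 0" --pt "-1 0 0 0 0 0 0"

```text
clock: 15.25
position: [484.4, 7.6, 205.1]
tcp_rot: [0.002, 3.141, -0.0]
contact_force: [0.1, 0.0, -0.6]
opening: 0.1
finger_force: 0.0
```

```bash
python3 -c "
from station import ctrl
print(ctrl.hand_in())"
```

```text
the job is handed in; nothing more can be done
None
```

I handed the job in at about 15 s; no verdict came back. The button is up in the next hole (checked by touch) and the pointer is about 0.3 mm from the fin in a view from above, but I did not measure the loupe over the movement holder after cranking.

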